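# Set and lock the flow, then draw four clicks on the doser and hold

### The arm

A 6-joint arm with a two-finger parallel gripper is mounted at the origin on the work surface. World frame = base frame: x ahead of the robot, y to its left, z up, the work surface at z = 0. Lengths are in m, angles in rad, forces in N, time in s.
With the tool pointing down it reaches from about 0.3 to 1 m from the base axis. Payload 5.1 kg.
Tool frame: the origin (TCP) lies where the fingers leave the gripper's body, on its centre line; the fingertips stand 78 mm ahead of it and the grasp point (between the pads) lies 59 mm ahead of it (manip.tip_extent is the distance from the TCP to the fingertips, in m); z points along the fingers, y is the line along which they close (so a half turn about z gives the same grasp; the last joint's range is limited). The gripper opens to 95 mm and grips with 3 to 60 N. Pads are 20 mm wide; open, the fingers measure 119 mm over their backs; the gripper's body (75 mm by 180 mm) begins 59 mm behind the grasp point.
Start: joints at [-0.083, 0.124, 1.65, -0, 1.367, -0.083], TCP at [0.65, -0, 0.292] pointing down, gripper open.
Joint ranges: [-2.61, 2.61], [-1.02, 2.33], [0.03, 2.71], [-1.35, 4.49], [0.32, 2.68], [-2.91, 2.91]. Speed limits (rad/s): [2.57, 2.57, 3.14, 3.14, 3.14, 3.14].

### API

Orientations are given as a rotation vector (axis times angle).
In Python, from bench import observe, read_camera, sign_off, manip gives the robot as it stands.
- The arm moves only by the shell command python3 -m jog 'ROWS' [FORCE]. ROWS is a JSON object whose one key "commands" holds a list that holds one entry, the list of rows, each a list of 7 numbers: the shift along the tool's x, y, z in m, then the turn, a rotation vector about the tool's x, y, z in rad, then the opening, from 0 (shut) to 1 (fully open). A call has 1 to 10 rows; each row is the pose to reach, as a shift and turn from the pose commanded when the call began, along the tool's axes at that moment; what a row does not reach only later rows make up. A row lasts 1/10 s, in which the tool goes at most 50 mm and 8.59 degrees, less where a joint would pass 70% of its speed; a pose out of reach is approached as far as the arm can. A call with a gripper value outside its range is refused whole. The fingers move at their own pace and stop on an object; FORCE is the grip in N (left out, the last holds). Time passes only in rows, so rows that repeat a pose let the fingers close. It gives the time, the measured TCP pose, the force, the opening and the grip force at its end, in the units of the state.
- observe(): the state, without advancing time (a new reading comes with each control period).
- read_camera(name): name is "scene" or "side" or "wrist"; returns a dict with "pixels" (480x640x3 uint8, red, green, blue), "range_z" (480x640 float32, m along the optical axis (not along the pixel's ray), 0 where there is no reading), "fx", "fy", "cx", "cy" (pixels), "origin" and "attitude" of the camera in the world; the wrist camera has in their place "mount" (4x4, takes a point from camera to tool coordinates, whose origin is the TCP and whose axes are the flange's). Camera axes: x right, y down, z forward; pixel columns grow to the right and rows downward; lengths in m; the calibration is good to about 2 mm. A picture is of the moment at which its call begins: read the wrist's pose just before it.
- sign_off(): hands the job in; it is judged then, once.
The state is a dict: "time": time; "joint_positions": joint angles; "joint_velocities": joint speeds; "joint_torque": joint torques, N m; "eef_pos": TCP position; "ee_rot": TCP orientation; "contact_force": force on the tool from outside, world axes, zero at the start; "torque": the same for the moment, N m; "width": opening from 0.0 (shut) to 1.0 (fully open); "gripper_force": force on a finger pad.
Only numpy, scipy, OpenCV 4.12 (cv2) and the standard library are available. Lean on these libraries where they do the work, as an engineer would, in place of code of your own. Each camera call takes 0.05 s, during which the arm holds its last target. There are 200 camera calls.

### The job

Turn the regulator's knob so its pointer points at the raised mark, then slide the fork lock fully home over the knob. Then press the doser's ratchet lever down by its paddle exactly four clicks, never on to the fifth, and finish while holding it down there: the lever springs back if let go. Leave the dish, the bottle and the jar where they stand.

Things in the scene. Friction and masses are not known exactly. Their poses are not given: they have to be found in the camera images.
- regulator: fixed flow regulator: aluminium block 90 x 200 x 50 mm high, long along its y. Origin: centre of the underside. The black knob's upright axis is at its (0, -45 mm); the steel fork lock slides on top along its y, towards the knob (-y). A low gauge sticks out 52 mm beyond its +x face
- knob (a joint): knob angle, rad, grows clockwise seen from above, free range 0 to 2.6, stays where left. 1.80 when the pointer points at the mark (the bar then lies along the block's y). The pointed end of the bar, with a white line on top, is the pointer. Turning it takes about 0.03 Nm
- knob_grip (a point): point on the knob's axis, 82 mm above the table; its x axis runs along the bar to the pointer. Knob: black disc 48 mm across, 8 mm high on the block, with an upright bar on it 14 mm thick, 36 mm high (top 94 mm above the table), from 20 mm behind the axis to 25 mm ahead of it
- mark (a point): top of the raised dark steel mark, a rib 5 x 13 mm, 6 mm high, on the block, 36 mm from the knob's axis towards the block's -y end
- lock (a joint): fork lock travel, m: 0 fully back, 0.050 fully home against its stop, with its two tines (8 mm wide and high, 22 mm apart) either side of the knob's bar. It enters freely only when the knob is at the mark; otherwise the tines strike the bar. Moves with about 1.2 N and stays where left
- lock_tab (a point): middle of the grey upright tab on the lock by which it is moved, 87 mm above the table; tab 14 mm thick along the block's x, 22 mm along its y, from 68 to 102 mm above the table, the fork plate (38 mm wide) below it; moves with the lock, 52 mm from the knob's axis when home
- doser: fixed lever doser: grey base plate 270 x 110 x 12 mm with a column 140 mm high carrying the lever and, beyond it, a syringe. Origin: on the table, 45 mm towards -x from the middle of the plate. The lever points to its -x
- lever_pivot (a point): the lever's pivot, on the column 60 mm towards the doser's +x from its origin, 120 mm above the table; the hinge lies along the doser's y
- lever (a joint): lever angle pressed down, rad: 0 at rest (sloping up 0.30 rad above level), up to 0.84. Evenly spaced clicks, to be felt (10 to 17 mm of paddle travel each). A spring pushes it up all the way; at the paddle the resistance swells to 7 to 10 N on the way to each click, then drops by 3 to 5 N; the click is done when it has fallen and just begins to rise again
- paddle: black rubber pad on the lever's end, 44 x 36 x 8 mm, to be pressed from above; origin at the centre of its underside, 110 mm from the pivot, z out of its upper face
- paddle_top (a point): centre of the paddle's upper face, about 160 mm above the table at rest
- dish: loose small open glass dish, 60 mm across, 30 mm high, on the doser's plate beyond the column; origin at the underside
- bottle: loose glass bottle, blue cap, 62 mm across, 150 mm high; origin at the underside
- jar: loose amber jar, 48 mm across, 55 mm high; origin at the underside

How it is judged:
By the outcome, as a careful person would: the job done as asked, in the order asked, and still so for the second after the job is handed in, while the arm keeps its last pose, push and grip.
It also fails if it takes over 72 s, if anything falls off the work surface, if the arm or the gripper's body presses on something with over 40 N, if the wrist force passes 120 N, or if a joint passes its speed limit or range.

## Working session

There is one attempt and no reset: what is moved stays moved. The work goes in short steps, Python scripts to look and compute and a shell command to move; the robot and the scene stay as the last step left them, time stands still between calls to the robot, and variables do not carry over. Pictures are saved under pics/ and viewed, at most 10 in all, crops included, and the job is handed in when it is done.

```bash
mkdir -p pics; ls; cat > h.py <<'E'
import numpy as np, cv2
from scipy.spatial.transform import Rotation as R
from bench import observe, read_camera, manip
def cam(name):
    s=observe(); c=read_camera(name)
    if name=="wrist":
        T=np.eye(4);T[:3,:3]=R.from_rotvec(s["ee_rot"]).as_matrix();T[:3,3]=s["eef_pos"]
        M=T@np.array(c["mount"])
    else:
        M=np.eye(4);a=np.array(c["attitude"],float)
        M[:3,:3]=a if a.shape==(3,3) else R.from_rotvec(a).as_matrix() if a.size==3 else R.from_quat(a).as_matrix()
        M[:3,3]=c["origin"]
    c["M"]=M; return c
def cloud(c):
    v,u=np.mgrid[0:480,0:640]; z=c["range_z"]
    p=np.stack([(u-c["cx"])/c["fx"]*z,(v-c["cy"])/c["fy"]*z,z],-1)
    p=p@c["M"][:3,:3].T+c["M"][:3,3]; p[z==0]=np.nan; return p
def plane(c,u,v,h):
    d=c["M"][:3,:3]@np.array([(u-c["cx"])/c["fx"],(v-c["cy"])/c["fy"],1]); o=c["M"][:3,3]
    return o+d*(h-o[2])/d[2]
E
python3 - <<'E'
from h import *
for n in ("scene","side","wrist"):
    c=cam(n); print(n,c["M"].round(3).tolist(),c["fx"]); 
    if n!="wrist": print(c["attitude"])
    cv2.imwrite(f"pics/{n}0.png",c["pixels"][:,:,::-1]); np.savez(f"{n}0.npz",**{k:c[k] for k in("pixels","range_z","fx","fy","cx","cy","M")})
print(observe())
E
```

```text
pics
scene [[-0.668, 0.593, -0.449, 0.919], [0.744, 0.532, -0.405, 0.295], [-0.002, -0.604, -0.797, 0.722], [0.0, 0.0, 0.0, 1.0]] 436.1904962816658
[-1.12274999 -2.51618551  0.84717624]
side [[-0.836, -0.268, 0.479, 0.039], [-0.548, 0.442, -0.71, 0.794], [-0.021, -0.856, -0.516, 0.74], [0.0, 0.0, 0.0, 1.0]] 615.9530959043376
[-0.70152135  2.4018223  -1.34663247]
wrist [[1.0, 0.001, -0.002, 0.65], [-0.0, -0.962, -0.271, 0.076], [-0.002, 0.271, -0.962, 0.384], [0.0, 0.0, 0.0, 1.0]] 384.7781810177164
{'time': 0.15, 'joint_positions': array([-8.25796997e-02,  1.24345532e-01,  1.65136127e+00, -2.95099206e-05,
        1.36750756e+00, -8.26192004e-02]), 'joint_velocities': array([-2.31606232e-03, -1.53174396e-03, -1.52722097e-03, -1.63055836e-04,
        6.40690391e-06, -8.62818710e-04]), 'joint_torque': array([ 4.52342692e-04, -4.18191254e+01, -3.60470796e+01,  7.75244599e-02,
        4.69156180e-02, -8.73639601e-05]), 'eef_pos': array([6.49621551e-01, 9.22841181e-06, 2.91275078e-01]), 'ee_rot': array([-2.22052887e+00, -2.22062986e+00,  1.68049614e-03]), 'contact_force': array([-0.94262013, -0.85319377,  0.2576416 ]), 'torque': array([-0.05039958, -0.00450638,  0.00650676]), 'gripper_force': 0.0, 'width': 0.999781278769488}
```

View pics/scene0.png

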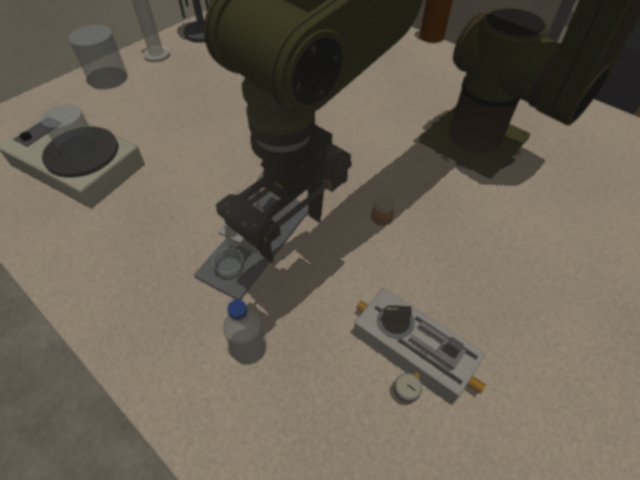

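View pics/side0.png

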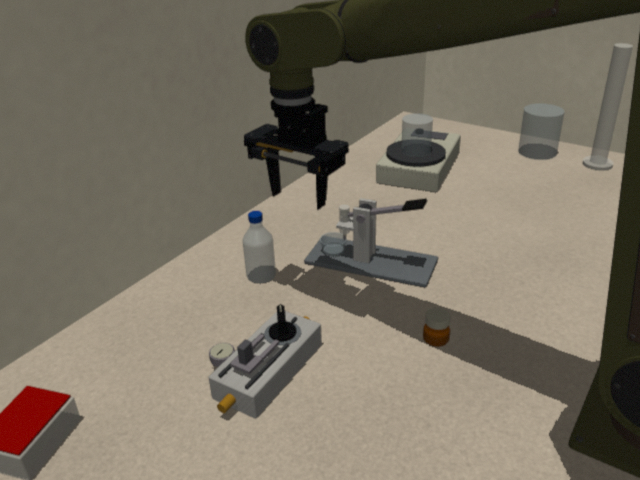

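The scene view shows the regulator at about (418,342), with the knob at (397,318) and the tab at (452,347). The doser is partly hidden under the gripper. In the side view, the knob is at (282,325), the tab at (245,350), the lever paddle at (415,204), the doser plate at (370,262), the jar at (436,333) and the bottle at (258,250).

```bash
cat > m.py <<'E'
from h import *
def rect(P,m):
    q=P[m][:,:2]; r=cv2.minAreaRect((q*1000).astype(np.float32)); return len(q),np.round(r[0],1),np.round(r[1],1),round(r[2],1)
for n in("side","scene"):
    c=dict(np.load(n+"0.npz")); P=cloud(c); z=P[...,2]
    roi=np.zeros(z.shape,bool)
    if n=="side": roi[290:425,195:335]=1
    else: roi[285:400,345:500]=1
    for lo,hi in((.044,.0535),(.085,.1)): 
        m=roi&(z>lo)&(z<hi); k=cv2.morphologyEx(m.astype(np.uint8),cv2.MORPH_OPEN,np.ones((2,2)))
        nn,lab,st,_=cv2.connectedComponentsWithStats(k)
        for i in range(1,nn):
            if st[i,4]>8: print(n,lo,st[i].tolist(),P[lab==i].mean(0).round(4),rect(P,lab==i)[1:])
    # paddle/doser
    if n=="side":
        px=c["pixels"].astype(int).sum(2)
        roi[:]=0; roi[190:220,395:435]=1
        m=roi&(px<130)&(z>.1)&(z<.25); print("paddle",rect(P,m),P[m].mean(0),P[m].min(0),P[m].max(0))
        roi[:]=0; roi[190:215,360:402]=1
        m=roi&(z>.1)&(z<.25); print("lever",P[m].mean(0),P[m].min(0),P[m].max(0))
        roi[:]=0; roi[230:290,295:445]=1
        m=roi&(z>.008)&(z<.017); print("plate",rect(P,m))
        for nm,(a,b,d,e) in dict(bottle=(208,285,240,278),jar=(310,348,420,455)).items():
            roi[:]=0; roi[a:b,d:e]=1; m=roi&(z>.02)&(z<.2); print(nm,rect(P,m),P[m].max(0))
        for uv in ((320,325),(263,384),(213,372),(322,340)): print(uv,plane(c,*uv,.05).round(4))
E
python3 m.py
python3 - <<'E'
import cv2
a=cv2.imread('pics/side0.png')[180:420,190:450]
cv2.imwrite('pics/sidecrop.png',cv2.resize(a,(650,600),interpolation=cv2.INTER_CUBIC)*1)
E
```

```text
side 0.044 [210, 313, 112, 87, 2421] [nan nan nan] (array([570.2, 185.8]), array([ 88.2, 249. ]), 2.3)
side 0.044 [249, 314, 30, 43, 445] [0.5919 0.1899 0.0535] (array([592.2, 191.6]), array([ 51.8, 129.4]), 42.4)
side 0.085 [278, 306, 9, 20, 155] [nan nan nan] (array([609.6, 116.6]), array([ 11.5, 162.6]), 37.5)
side 0.085 [239, 345, 15, 14, 106] [nan nan nan] (array([573.3, 248.9]), array([16. , 57.6]), 18.8)
paddle (177, array([ 505.3, -186.6]), array([41.2, 38.7]), 10.4) [ 0.5046012  -0.18387427  0.16004344] [ 0.48406686 -0.20809803  0.15146896] [ 0.52789248 -0.16456379  0.1677933 ]
lever [ 0.58277828 -0.17100141  0.13613604] [ 0.52784835 -0.19340687  0.12268931] [ 0.62760152 -0.14110621  0.14980969]
plate (2901, array([ 592. , -168.8]), array([269.9, 118.1]), 12.4)
bottle (1579, array([756.3,   2.6]), array([61.9, 48.1]), 43.5) [0.78807032 0.02937215 0.15286858]
jar (682, array([364.3, -11.2]), array([47.5, 43. ]), 39.8) [0.38771397 0.01199649 0.05876947]
(320, 325) [0.5317 0.1118 0.05  ]
(263, 384) [0.5265 0.2767 0.05  ]
(213, 372) [0.611  0.2983 0.05  ]
(322, 340) [0.5065 0.1428 0.05  ]
scene 0.044 [356, 289, 130, 109, 3939] [nan nan nan] (array([560.9, 211.3]), array([103.4, 205.3]), 6.6)
scene 0.085 [385, 307, 28, 10, 253] [nan nan nan] (array([568.5, 168.6]), array([26. , 60.6]), 67.5)
scene 0.085 [447, 345, 14, 11, 70] [0.5764 0.2663 0.0897] (array([573.5, 269.3]), array([12.6, 26.7]), 41.7)
```

View pics/sidecrop.png

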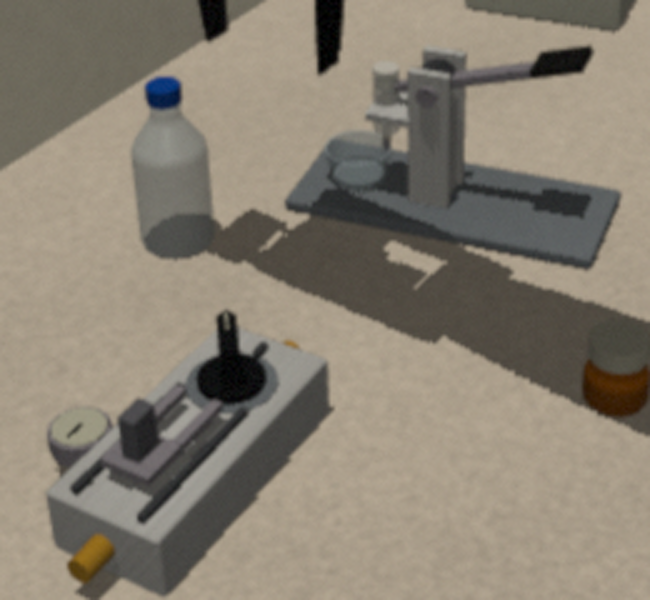

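The crop shows the pointer (white line) on the bar at about (228,318), pointing towards the camera and right. The tab is at (138,430) and the gauge is on the far (+x) side. The doser's plate fits (0.592, -0.169) at 12.4° yaw, 270 x 118 mm. I'll move the wrist camera over the regulator next.

```bash
python3 -m jog '{"commands":[[[0.04,-0.016,0,0,0,0,1],[0.08,-0.03,0,0,0,0,1],[0.12,-0.05,0,0,0,0,1],[0.16,-0.065,0,0,0,0,1],[0.2,-0.08,0,0,0,0,1],[0.2,-0.08,0,0,0,0,1],[0.2,-0.08,0,0,0,0,1]]]}'
cat > w.py <<'E'
from h import *
import sys
c=cam("wrist"); n=sys.argv[1]; np.savez(n+".npz",**{k:c[k] for k in("pixels","range_z","fx","fy","cx","cy","M")})
cv2.imwrite(f"pics/{n}.png",c["pixels"][:,:,::-1])
E
python3 w.py w1
```

```text
time: 0.85
eef_pos: [0.5696, 0.2006, 0.2919]
ee_rot: [2.219, 2.224, -0.001]
contact_force: [1.0, -0.1, 0.5]
width: 0.995
gripper_force: 0.0
```

View pics/w1.png

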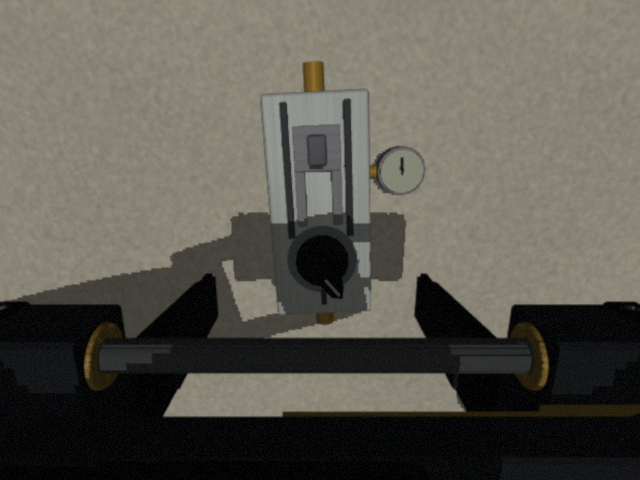

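The wrist view looks from above, with right = +x and down = -y. The block top runs from (264,95) to (370,310). The tab top is at (317,150), the mark at (323,297), and the white pointer line runs from (326,281) to (341,297). The knob therefore has to turn clockwise.

```bash
cat > k.py <<'E'
from h import *
c=dict(np.load("w1.npz")); P=cloud(c); z=P[...,2]
for nm,uv,h in(("TL",(262,96),.05),("TR",(368,90),.05),("BR",(370,310),.05),("BL",(277,314),.05),("mark",(323,296),.056),("tip",(342,298),.094)): print(nm,plane(c,*uv,h).round(4))
v,u=np.mgrid[0:480,0:640]
def rect(m,h):
    q=np.array([plane(c,a,b,h)[:2] for a,b in zip(u[m],v[m])],np.float32)*1000; r=cv2.minAreaRect(q); return len(q),np.round(r[0],1),np.round(r[1],1),round(r[2],1)
roi=lambda a,b,d,e:(u>=a)&(u<b)&(v>=d)&(v<e)
m=roi(255,375,80,320)&(z>.043)&(z<.056); print("top",rect(m,.05))
m=roi(300,335,125,175)&(z>.094)&(z<.11); print("tab",rect(m,.102),P[m].mean(0))
px=c["pixels"].astype(int); m=roi(280,360,225,305)&(z>.086)&(z<.1); print("bar",rect(m,.094),np.nanmean(P[m],0))
g=px.sum(2); w=roi(318,345,272,300)&(g>230)&(z>.08); print("white",w.sum())
m=roi(285,360,225,300)&(g<90); print("disc",rect(m,.058))
l=roi(318,348,270,302); print(np.array2string(g[276:302,318:348],max_line_width=200))
E
python3 k.py
```

```text
TL [0.5253 0.3037 0.05  ]
TR [0.6119 0.3085 0.05  ]
BR [0.6215 0.1119 0.05  ]
BL [0.5326 0.1075 0.05  ]
mark [0.5764 0.129  0.056 ]
tip [0.5912 0.1443 0.094 ]
top (15558, array([572.5, 208.7]), array([ 89.3, 198.6]), 2.9)
tab (591, array([569.9, 263.4]), array([13.9, 21.9]), 3.0) [0.5698474  0.26343008 0.1021083 ]
bar (934, array([576.5, 163. ]), array([15.4, 46.5]), 40.0) [0.57529769 0.16423192 0.09371742]
white 0
disc (2535, array([573.4, 162. ]), array([56.2, 70.3]), 0.1)
[[ 14  17   4  15   2  14  16   0  13  17  34  19  37  16   1  34   4   8  17   0  16   1   1   9  42  90 113 102 119 104]
 [  9   4  19   3  17  25  22  25  15   4   0   0  20  19   5   2   2  13  23   0   8   5  18   8  91  90  97 116 107 111]
 [ 25   0  39  26   1  12  20  10  28   5   8  11  20   4   3   6   8   9   7   1  10  22  25  58  88 115 106 117  97 108]
 [  0  18   5   0  14   7  10  75  81  49   2  29   0   2  31   9  10   2  32   7   0  11  12  22  69 109 104 117 120 103]
 [ 16   0  15   0  19  18  85 145 153 121  59  17   9   3  16   1   6   0  21   8  35   0   3  13  67 106 118 117 105 114]
 [  3
[... 1878 characters left out ...]
176 185 164 107  34   0  17   5   4  28  37  94  90  26  42  81 162 197 193 184 200]
 [193 177 177 128  63  54  36  63 115 171 189 196 129  80  58  47  35  33  36  54  23  37  19  22 100 160 176 189 185 191]
 [188 189 182 122  58  57  60  76 108 171 178 192 171 170 154 150 124 118 120 126 102  92  90  69 130 171 195 181 182 193]
 [180 183 180 104  50  68  46  76 107 175 189 192 188 188 196 185 174 166 165 173 178 165 164 154 177 191 195 196 184 185]
 [187 193 184 133  62  56  44  70 108 155 183 199 186 182 187 192 191 169 190 187 186 180 182 186 197 195 195 193 190 182]
 [174 195 181 135  62  65  60  46 105 167 183 191 192 198 185 191 193 178 182 195 189 195 182 194 183 197 197 192 192 189]]
```

```bash
python3 -m jog '{"commands":[[[-0.01,0.001,0.01,0,0,-0.14,0.5],[-0.02,0.003,0.02,0,0,-0.28,0.5],[-0.03,0.005,0.04,0,0,-0.42,0.5],[-0.036,0.005,0.06,0,0,-0.56,0.5],[-0.036,0.005,0.07,0,0,-0.698,0.5],[-0.036,0.005,0.07,0,0,-0.698,0.5],[-0.036,0.005,0.07,0,0,-0.698,0.5],[-0.036,0.005,0.07,0,0,-0.698,0.5]]]}'
python3 -c "
from h import *
s=observe();m=R.from_rotvec(s['ee_rot']).as_matrix();print(s['eef_pos'],m.round(3),np.degrees(np.arctan2(m[1,1],m[0,1])))"
```

```text
time: 1.7
eef_pos: [0.5758, 0.1635, 0.2234]
ee_rot: [1.331, 2.844, 0.002]
contact_force: [-0.3, 0.2, 0.7]
width: 0.502
gripper_force: 0.0
[0.5757795  0.16349773 0.22341221] [[-0.641  0.768  0.002]
 [ 0.768  0.641  0.   ]
 [-0.001  0.002 -1.   ]] 39.83070727602574
```

```bash
python3 -m jog '{"commands":[[[0.001,-0.001,0.03,0,0,0,0.5],[0.001,-0.001,0.06,0,0,0,0.5],[0.001,-0.001,0.081,0,0,0,0.5],[0.001,-0.001,0.081,0,0,0,0.5],[0.001,-0.001,0.081,0,0,0,0.5]]]}' && python3 -m jog '{"commands":[[[0,0,0,0,0,0,0],[0,0,0,0,0,0,0],[0,0,0,0,0,0,0],[0,0,0,0,0,0,0],[0,0,0,0,0,0,0],[0,0,0,0,0,0,0],[0,0,0,0,0,0,0]]]}' 20
```

```text
time: 2.2
eef_pos: [0.5741, 0.1642, 0.1423]
ee_rot: [1.328, 2.846, 0.001]
contact_force: [0.7, 0.0, 0.0]
width: 0.495
gripper_force: 0.0
time: 2.9
eef_pos: [0.574, 0.1643, 0.1417]
ee_rot: [1.328, 2.846, 0.002]
contact_force: [1.5, 1.1, 0.9]
width: 0.147
gripper_force: 20.0
```

Gripped at 14 mm, which matches the bar thickness. Next I turn it clockwise.

```bash
python3 -m jog '{"commands":[[[0,0,0,0,0,0.1,0],[0,0,0,0,0,0.2,0],[0,0,0,0,0,0.3,0],[0,0,0,0,0,0.4,0],[0,0,0,0,0,0.5,0],[0,0,0,0,0,0.6,0],[0,0,0,0,0,0.647,0],[0,0,0,0,0,0.647,0],[0,0,0,0,0,0.647,0],[0,0,0,0,0,0.647,0]]]}'
python3 -c "
from h import *
s=observe();m=R.from_rotvec(s['ee_rot']).as_matrix();print(s['torque'],np.degrees(np.arctan2(m[1,1],m[0,1])))"
```

```text
time: 3.9
eef_pos: [0.5746, 0.1646, 0.1417]
ee_rot: [2.162, 2.277, 0.005]
contact_force: [4.7, 2.7, -0.7]
width: 0.146
gripper_force: 20.0
[ 0.57305016 -0.78971229 -0.0098437 ] 2.967702023040653
```

```bash
python3 -m jog '{"commands":[[[0,0,0,0,0,0,0.5],[0,0,0,0,0,0,0.5],[0,0,0,0,0,0,0.5],[0,0,-0.04,0,0,0,0.5],[0,0,-0.08,0,0,0,0.5],[0.02,0,-0.12,0,0,0,0.5],[0.05,0,-0.12,0,0,0,0.5],[0.05,0,-0.12,0,0,0,0.5]]]}'
python3 w.py w2; cat > k2.py <<'E'
from h import *
import sys
c=dict(np.load(sys.argv[1]+".npz")); P=cloud(c); z=P[...,2]
s=observe();m=R.from_rotvec(s['ee_rot']).as_matrix();print(s['eef_pos'],m.round(3).tolist())
v,u=np.mgrid[0:480,0:640]
def rect(m,h):
    q=np.array([plane(c,a,b,h)[:2] for a,b in zip(u[m],v[m])],np.float32)*1000; r=cv2.minAreaRect(q); return len(q),np.round(r[0],1),np.round(r[1],1),round(r[2],1)
X,Y=P[...,0],P[...,1]
near=lambda x,y,r:(abs(X-x)<r)&(abs(Y-y)<r)
print("bar",rect(near(.575,.163,.035)&(z>.088)&(z<.099),.094))
print("tab",rect((abs(X-.572)<.03)&(Y>.195)&(Y<.29)&(z>.096)&(z<.108),.102))
E
python3 k2.py w2
```

```text
time: 4.7
eef_pos: [0.5712, 0.2163, 0.2634]
ee_rot: [2.16, 2.28, 0.005]
contact_force: [1.1, -0.1, -0.7]
width: 0.499
gripper_force: 0.0
[0.57069442 0.21488704 0.2615882 ] [[-0.053, 0.999, 0.0], [0.999, 0.053, -0.0], [-0.0, 0.0, -1.0]]
bar (1001, array([574.8, 164.1]), array([13.7, 44.1]), 3.0)
tab (702, array([570.1, 263.5]), array([13.3, 21.5]), 3.1)
```

View pics/w2.png

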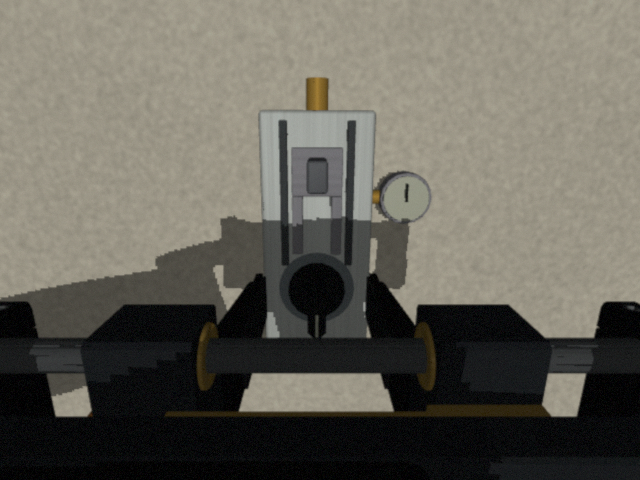

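The picture shows the bar with its pointer straight down at (317,325), parallel to the block's y. The fit gives 3.0°, equal to the block's yaw. The tab top is at (317,175). I'll grip the tab next.

```bash
python3 -m jog '{"commands":[[[0.03,0.001,0.02,0,0,0,0.5],[0.0486,0.002,0.04,0,0,0,0.5],[0.0486,0.002,0.07,0,0,0,0.5],[0.0486,0.002,0.1,0,0,0,0.5],[0.0486,0.002,0.1126,0,0,0,0.5],[0.0486,0.002,0.1126,0,0,0,0.5],[0.0486,0.002,0.1126,0,0,0,0.5]]]}' && python3 -m jog '{"commands":[[[0,0,0,0,0,0,0],[0,0,0,0,0,0,0],[0,0,0,0,0,0,0],[0,0,0,0,0,0,0],[0,0,0,0,0,0,0],[0,0,0,0,0,0,0],[0,0,0,0,0,0,0]]]}' 20
```

```text
time: 5.45
eef_pos: [0.5709, 0.2622, 0.1491]
ee_rot: [2.165, 2.277, 0.0]
contact_force: [-0.5, 0.3, -0.1]
width: 0.499
gripper_force: 0.0
time: 6.15
eef_pos: [0.5702, 0.2627, 0.1491]
ee_rot: [-2.163, -2.277, 0.002]
contact_force: [-5.5, -1.0, 6.0]
width: 0.145
gripper_force: 20.0
```

Gripped on the tab. I'll push it 44 mm along -y, then creep into the stop.

```bash
python3 -m jog '{"commands":[[[-0.006,0,0,0,0,0,0],[-0.012,0,0,0,0,0,0],[-0.018,0,0,0,0,0,0],[-0.024,0,0,0,0,0,0],[-0.03,0,0,0,0,0,0],[-0.036,0,0,0,0,0,0],[-0.041,0,0,0,0,0,0],[-0.044,0,0,0,0,0,0],[-0.044,0,0,0,0,0,0]]]}' && python3 -m jog '{"commands":[[[-0.002,0,0,0,0,0,0],[-0.003,0,0,0,0,0,0],[-0.003,0,0,0,0,0,0]]]}' && python3 -m jog '{"commands":[[[-0.001,0,0,0,0,0,0],[-0.002,0,0,0,0,0,0],[-0.002,0,0,0,0,0,0]]]}'
```

```text
time: 7.05
eef_pos: [0.5724, 0.2183, 0.1491]
ee_rot: [-2.164, -2.276, 0.002]
contact_force: [-5.5, -1.0, 5.1]
width: 0.147
gripper_force: 20.0
time: 7.35
eef_pos: [0.5725, 0.2157, 0.1491]
ee_rot: [-2.163, -2.276, 0.001]
contact_force: [-4.8, 0.1, 6.5]
width: 0.147
gripper_force: 20.0
time: 7.65
eef_pos: [0.5726, 0.2145, 0.1491]
ee_rot: [-2.163, -2.275, -0.001]
contact_force: [-5.5, 3.6, 5.9]
width: 0.147
gripper_force: 20.0
```

```bash
python3 -m jog '{"commands":[[[-0.001,0,0,0,0,0,0],[-0.001,0,0,0,0,0,0]]]}' && python3 -m jog '{"commands":[[[-0.001,0,0,0,0,0,0],[-0.001,0,0,0,0,0,0]]]}' 
```

```text
time: 7.85
eef_pos: [0.5726, 0.2143, 0.1491]
ee_rot: [-2.162, -2.274, -0.003]
contact_force: [-5.3, 5.7, 4.8]
width: 0.148
gripper_force: 20.0
time: 8.05
eef_pos: [0.5726, 0.214, 0.1491]
ee_rot: [-2.162, -2.273, -0.006]
contact_force: [-4.9, 9.2, 4.2]
width: 0.145
gripper_force: 20.0
```

```bash
python3 -m jog '{"commands":[[[-0.001,0,0,0,0,0,0],[-0.0015,0,0,0,0,0,0],[-0.0015,0,0,0,0,0,0]]]}' && python3 -m jog '{"commands":[[[0.0035,0,0,0,0,0,0],[0.0035,0,0,0,0,0,0.5],[0.0035,0,0,0,0,0,0.5],[0.0035,0,0,0,0,0,0.5],[0.0035,0,-0.03,0,0,0,0.5],[0.01,0,-0.07,0,0,0,0.5],[0.03,0,-0.11,0,0,0,0.5],[0.06,0,-0.12,0,0,0,0.5],[0.06,0,-0.12,0,0,0,0.5]]]}'
python3 w.py w3;python3 k2.py w3
python3 - <<'E'
import cv2
a=cv2.imread('pics/w3.png')[150:440,180:470]
cv2.imwrite('pics/w3c.png',cv2.resize(a,(580,580),interpolation=cv2.INTER_CUBIC))
E
```

```text
time: 8.35
eef_pos: [0.5725, 0.2138, 0.149]
ee_rot: [-2.16, -2.272, -0.009]
contact_force: [-5.6, 14.4, 3.1]
width: 0.145
gripper_force: 20.0
time: 9.25
eef_pos: [0.5714, 0.2726, 0.2724]
ee_rot: [2.16, 2.278, 0.01]
contact_force: [0.1, 0.6, -0.2]
width: 0.5
gripper_force: 0.0
[0.57067547 0.27105342 0.2699821 ] [[-0.053, 0.999, 0.003], [0.999, 0.053, 0.001], [0.001, 0.003, -1.0]]
bar (336, array([575.2, 149.4]), array([13.1, 20.9]), 2.8)
tab (517, array([572.3, 217.5]), array([12.9, 23.9]), 2.9)
```

View pics/w3c.png

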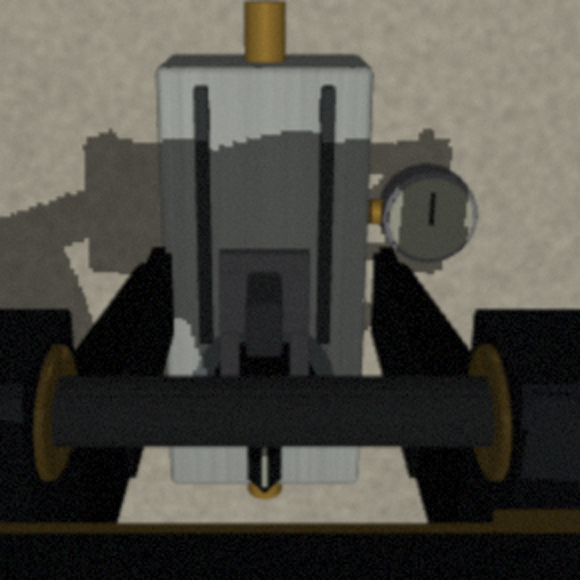

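The crop shows the fork's tines either side of the bar at (230,350) and (300,350), the tab at (264,310) and the pointer at the mark at (264,470). I'll confirm the travel from the fixed cameras once the arm is clear, so I'm moving on towards the doser.

```bash
python3 -m jog '{"commands":[[[-0.04,-0.01,-0.03,0,0,0,0],[-0.085,-0.02,-0.03,0,0,0,0],[-0.13,-0.03,-0.03,0,0,0,0],[-0.175,-0.04,-0.03,0,0,0,0],[-0.22,-0.05,-0.03,0,0,0,0],[-0.265,-0.06,-0.03,0,0,0,0],[-0.31,-0.07,-0.03,0,0,0,0],[-0.35,-0.08,-0.03,0,0,0,0],[-0.387,-0.087,-0.03,0,0,0,0],[-0.387,-0.087,-0.03,0,0,0,0]]]}' && python3 -m jog '{"commands":[[[0,0,0,0,0,0,0],[0,0,0,0,0,0,0]]]}'
python3 w.py w4
cat > k3.py <<'E'
from h import *
s=observe();m=R.from_rotvec(s['ee_rot']).as_matrix();print(s['eef_pos'],m.round(3).tolist(),s['width'])
for n in("side","scene"):
    c=cam(n);P=cloud(c);z=P[...,2]; X,Y=P[...,0],P[...,1]
    a=np.array([-.0515,.9987])
    t=(X-.5725)*a[0]+(Y-.2087)*a[1]; w=(X-.5725)*a[1]-(Y-.2087)*a[0]
    for nm,m in(("bar",(abs(w)<.012)&(t>-.08)&(t<-.015)&(abs(z-.0925)<.004)),("tab",(abs(w)<.012)&(t>-.015)&(t<.08)&(abs(z-.1)<.004))):
        print(n,nm,m.sum(),np.percentile(t[m],[2,50,98]).round(4),np.percentile(w[m],[2,50,98]).round(4))
    cv2.imwrite(f"pics/{n}4.png",c["pixels"][:,:,::-1])
a=cv2.imread("pics/side4.png")[290:420,200:340];b=cv2.imread("pics/scene4.png")[280:400,345:490]
cv2.imwrite("pics/both4.png",np.hstack([cv2.resize(a,(400,371),interpolation=2),cv2.resize(b,(400,371),interpolation=2)]))
c=dict(np.load("w4.npz"));P=cloud(c);z=P[...,2]; m=(abs(P[...,0]-.505)<.045)&(abs(P[...,1]+.185)<.04)&(z>.145)&(z<.185)
g=c["pixels"].astype(int).sum(2); m&=g<140
print("paddle",m.sum(),np.nanmean(P[m],0),cv2.minAreaRect((P[m][:,:2]*1000).astype(np.float32)),np.percentile(z[m],[2,98]))
E
python3 k3.py
```

```text
time: 10.3
eef_pos: [0.5014, -0.1249, 0.2969]
ee_rot: [-2.17, -2.269, 0.004]
contact_force: [-0.7, 0.2, -0.2]
width: 0.004
gripper_force: 0.0
time: 10.5
eef_pos: [0.5027, -0.1203, 0.2977]
ee_rot: [-2.163, -2.276, 0.001]
contact_force: [0.2, 0.5, -0.1]
width: 0.004
gripper_force: 0.0
[ 0.5028937  -0.11998357  0.29796765] [[-0.052, 0.999, -0.001], [0.999, 0.052, 0.001], [0.001, -0.001, -1.0]] 0.00448672929388956
side bar 170 [-0.0667 -0.0441 -0.0242] [-0.0091 -0.0022  0.0062]
side tab 111 [-0.0028  0.0107  0.0198] [-0.0084 -0.0025  0.0058]
scene bar 231 [-0.0676 -0.0454 -0.0258] [-0.0053  0.0027  0.0085]
scene tab 126 [-0.0031  0.0074  0.0176] [-0.0044  0.0034  0.0088]
paddle 28 [ 0.50573961 -0.18503053  0.16042905] ((505.97064208984375, -189.50863647460938), (0.687218189239502, 35.569339752197266), 2.9271697998046875) [0.1574257  0.16304453]
```

View pics/both4.png

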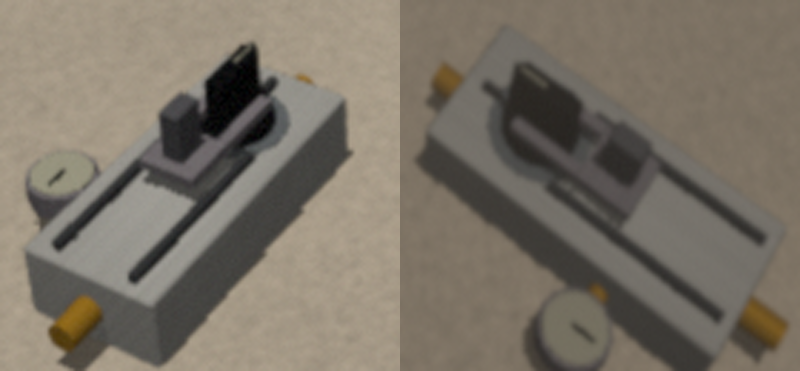

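View pics/w4.png

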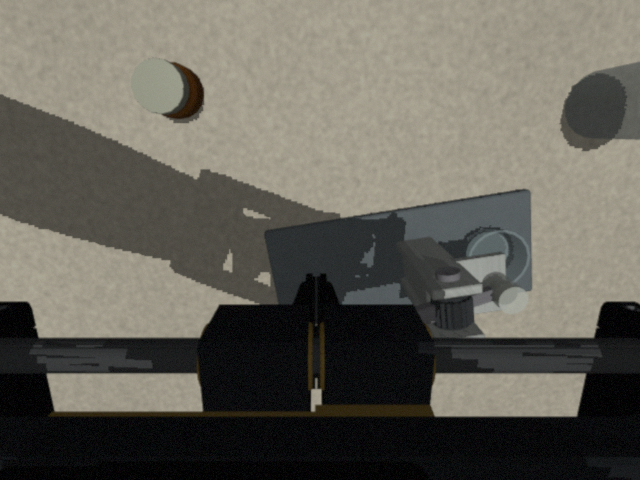

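The fixed views show the tab 54.5 mm from the bar's middle, which is exactly home, with the tines flanking the bar. In the wrist view the doser's column is at (440,280). The paddle is hidden under the gripper, so I'm using (0.505, -0.187) from the plate and the side view.

```bash
python3 -m jog '{"commands":[[[-0.04,-0.001,0.01,0,0,0,0],[-0.067,-0.0015,0.03,0,0,0,0],[-0.067,-0.0015,0.05,0,0,0,0],[-0.067,-0.0015,0.05,0,0,0,0],[-0.067,-0.0015,0.05,0,0,0,0]]]}' 
for i in 1; do python3 -m jog '{"commands":[[[0,0,0.004,0,0,0,0],[0,0,0.004,0,0,0,0]]]}'; done
python3 -m jog '{"commands":[[[0,0,0.003,0,0,0,0],[0,0,0.003,0,0,0,0]]]}'
python3 -c "
from h import *
c=cam('side');cv2.imwrite('pics/side5.png',cv2.resize(c['pixels'][100:300,290:490,::-1],(600,600)))"
```

```text
time: 11.15
eef_pos: [0.5051, -0.187, 0.2486]
ee_rot: [-2.162, -2.278, 0.0]
contact_force: [0.5, 0.2, -0.2]
width: 0.008
gripper_force: 0.0
time: 11.35
eef_pos: [0.5053, -0.1873, 0.2455]
ee_rot: [2.162, 2.278, 0.001]
contact_force: [-0.3, -0.5, -0.6]
width: 0.005
gripper_force: 0.0
time: 11.55
eef_pos: [0.5049, -0.1875, 0.2417]
ee_rot: [2.163, 2.278, 0.0]
contact_force: [0.9, -0.1, 0.5]
width: 0.004
gripper_force: 0.0
```

View pics/side5.png

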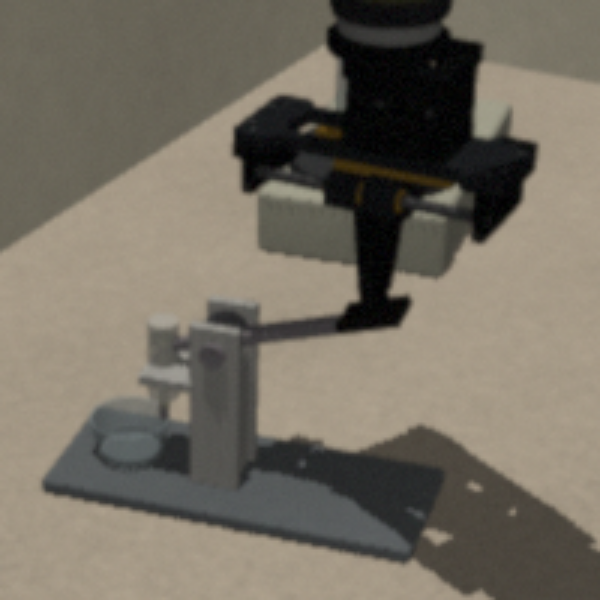

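The picture shows the closed fingertips centred over the paddle at (375,305). I'll press in 1 mm steps and read the force at each.

```bash
f(){ grep -E 'eef|contact' | tr '\n' ' '; echo; }
python3 -m jog '{"commands":[[[0,0,0.001,0,0,0,0],[0,0,0.001,0,0,0,0]]]}' | f
python3 -m jog '{"commands":[[[0,0,0.001,0,0,0,0],[0,0,0.001,0,0,0,0]]]}' | f
python3 -m jog '{"commands":[[[0,0,0.001,0,0,0,0],[0,0,0.001,0,0,0,0]]]}' | f
python3 -m jog '{"commands":[[[0,0,0.001,0,0,0,0],[0,0,0.001,0,0,0,0]]]}' | f
python3 -m jog '{"commands":[[[0,0,0.001,0,0,0,0],[0,0,0.001,0,0,0,0]]]}' | f
python3 -m jog '{"commands":[[[0,0,0.001,0,0,0,0],[0,0,0.001,0,0,0,0]]]}' | f
python3 -m jog '{"commands":[[[0,0,0.001,0,0,0,0],[0,0,0.001,0,0,0,0]]]}' | f
python3 -m jog '{"commands":[[[0,0,0.001,0,0,0,0],[0,0,0.001,0,0,0,0]]]}' | f
python3 -m jog '{"commands":[[[0,0,0.001,0,0,0,0],[0,0,0.001,0,0,0,0]]]}' | f
python3 -m jog '{"commands":[[[0,0,0.001,0,0,0,0],[0,0,0.001,0,0,0,0]]]}' | f
python3 -m jog '{"commands":[[[0,0,0.001,0,0,0,0],[0,0,0.001,0,0,0,0]]]}' | f
python3 -m jog '{"commands":[[[0,0,0.001,0,0,0,0],[0,0,0.001,0,0,0,0]]]}' | f
python3 -m jog '{"commands":[[[0,0,0.001,0,0,0,0],[0,0,0.001,0,0,0,0]]]}' | f
python3 -m jog '{"commands":[[[0,0,0.001,0,0,0,0],[0,0,0.001,0,0,0,0]]]}' | f
python3 -m jog '{"commands":[[[0,0,0.001,0,0,0,0],[0,0,0.001,0,0,0,0]]]}' | f
python3 -m jog '{"commands":[[[0,0,0.001,0,0,0,0],[0,0,0.001,0,0,0,0]]]}' | f
python3 -m jog '{"commands":[[[0,0,0.001,0,0,0,0],[0,0,0.001,0,0,0,0]]]}' | f
python3 -m jog '{"commands":[[[0,0,0.001,0,0,0,0],[0,0,0.001,0,0,0,0]]]}' | f
python3 -m jog '{"commands":[[[0,0,0.001,0,0,0,0],[0,0,0.001,0,0,0,0]]]}' | f
python3 -m jog '{"commands":[[[0,0,0.001,0,0,0,0],[0,0,0.001,0,0,0,0]]]}' | f
python3 -m jog '{"commands":[[[0,0,0.001,0,0,0,0],[0,0,0.001,0,0,0,0]]]}' | f
python3 -m jog '{"commands":[[[0,0,0.001,0,0,0,0],[0,0,0.001,0,0,0,0]]]}' | f
```

```text
eef_pos: [0.5049, -0.1878, 0.2406] contact_force: [-0.9, -1.1, -0.5] 
eef_pos: [0.5051, -0.1879, 0.2401] contact_force: [-0.1, 0.2, 1.6] 
eef_pos: [0.5052, -0.1879, 0.2396] contact_force: [-1.1, 0.2, 6.2] 
eef_pos: [0.5053, -0.188, 0.2389] contact_force: [-0.7, 0.9, 5.8] 
eef_pos: [0.5053, -0.1881, 0.2381] contact_force: [-1.0, 0.6, 6.4] 
eef_pos: [0.5054, -0.1881, 0.2372] contact_force: [-1.8, 1.0, 6.6] 
eef_pos: [0.5054, -0.1881, 0.2363] contact_force: [-1.9, 0.7, 7.6] 
eef_pos: [0.5055, -0.1882, 0.2354] contact_force: [-2.1, 0.6, 7.6] 
eef_pos: [0.5055, -0.1882, 0.2343] contact_force: [-2.6, 0.5, 6.7] 
eef_pos: [0.5054, -0.1883, 0.2331] contact_force: [-1.1, 0.3, 6.1] 
eef_pos: [0.5052, -0.1883, 0.2316] contact_force: [-1.1, -1.5, 4.0] 
eef_pos: [0.505, -0.1881, 0.2297] contact_force: [-0.1, -2.3, 2.6] 
eef_pos: [0.5049, -0.1879, 0.2284] contact_force: [-0.3, -2.4, 2.6] 
eef_pos: [0.5049, -0.1878, 0.2275] contact_force: [-0.1, -1.8, 4.2] 
eef_pos: [0.5049, -0.1878, 0.2267] contact_force: [-1.4, -1.1, 4.3] 
eef_pos: [0.5049, -0.1878, 0.2258] contact_force: [-2.5, -1.2, 5.6] 
eef_pos: [0.5049, -0.1878, 0.225] contact_force: [-2.6, -1.3, 5.4] 
eef_pos: [0.5048, -0.1878, 0.2242] contact_force: [-2.3, -0.7, 7.4] 
eef_pos: [0.5048, -0.1877, 0.2233] contact_force: [-2.6, -1.3, 7.6] 
eef_pos: [0.5048, -0.1878, 0.2224] contact_force: [-3.0, -0.3, 7.8] 
eef_pos: [0.5048, -0.1877, 0.2214] contact_force: [-3.6, -0.5, 8.4] 
eef_pos: [0.5048, -0.1877, 0.2202] contact_force: [-2.8, -0.8, 7.5]
```

```bash
f(){ grep -E 'eef|contact' | tr '\n' ' '; echo; }
python3 -m jog '{"commands":[[[0,0,0.001,0,0,0,0],[0,0,0.001,0,0,0,0]]]}' | f
python3 -m jog '{"commands":[[[0,0,0.001,0,0,0,0],[0,0,0.001,0,0,0,0]]]}' | f
python3 -m jog '{"commands":[[[0,0,0.001,0,0,0,0],[0,0,0.001,0,0,0,0]]]}' | f
python3 -m jog '{"commands":[[[0,0,0.001,0,0,0,0],[0,0,0.001,0,0,0,0]]]}' | f
python3 -m jog '{"commands":[[[0,0,0.001,0,0,0,0],[0,0,0.001,0,0,0,0]]]}' | f
python3 -m jog '{"commands":[[[0,0,0.001,0,0,0,0],[0,0,0.001,0,0,0,0]]]}' | f
python3 -m jog '{"commands":[[[0,0,0.001,0,0,0,0],[0,0,0.001,0,0,0,0]]]}' | f
python3 -m jog '{"commands":[[[0,0,0.001,0,0,0,0],[0,0,0.001,0,0,0,0]]]}' | f
python3 -m jog '{"commands":[[[0,0,0.001,0,0,0,0],[0,0,0.001,0,0,0,0]]]}' | f
python3 -m jog '{"commands":[[[0,0,0.001,0,0,0,0],[0,0,0.001,0,0,0,0]]]}' | f
python3 -m jog '{"commands":[[[0,0,0.001,0,0,0,0],[0,0,0.001,0,0,0,0]]]}' | f
python3 -m jog '{"commands":[[[0,0,0.001,0,0,0,0],[0,0,0.001,0,0,0,0]]]}' | f
python3 -m jog '{"commands":[[[0,0,0.001,0,0,0,0],[0,0,0.001,0,0,0,0]]]}' | f
python3 -m jog '{"commands":[[[0,0,0.001,0,0,0,0],[0,0,0.001,0,0,0,0]]]}' | f
python3 -m jog '{"commands":[[[0,0,0.001,0,0,0,0],[0,0,0.001,0,0,0,0]]]}' | f
python3 -m jog '{"commands":[[[0,0,0.001,0,0,0,0],[0,0,0.001,0,0,0,0]]]}' | f
```

```text
eef_pos: [0.5048, -0.1877, 0.219] contact_force: [-1.7, -1.8, 5.4] 
eef_pos: [0.5047, -0.1877, 0.2176] contact_force: [-2.3, -0.8, 4.6] 
eef_pos: [0.5047, -0.1876, 0.2162] contact_force: [-1.1, -1.3, 4.0] 
eef_pos: [0.5048, -0.1876, 0.2153] contact_force: [-1.6, -0.7, 3.8] 
eef_pos: [0.5048, -0.1876, 0.2144] contact_force: [-2.4, -0.1, 3.9] 
eef_pos: [0.5049, -0.1877, 0.2136] contact_force: [-2.1, -0.2, 4.5] 
eef_pos: [0.5049, -0.1877, 0.2127] contact_force: [-2.0, -0.5, 6.0] 
eef_pos: [0.5049, -0.1877, 0.2119] contact_force: [-2.9, 0.5, 6.8] 
eef_pos: [0.5048, -0.1878, 0.2111] contact_force: [-3.2, 1.4, 8.1] 
eef_pos: [0.5048, -0.1878, 0.2102] contact_force: [-4.2, 0.9, 7.3] 
eef_pos: [0.5048, -0.1878, 0.2093] contact_force: [-5.1, 0.3, 8.4] 
eef_pos: [0.5047, -0.1878, 0.2083] contact_force: [-4.1, 0.2, 7.4] 
eef_pos: [0.5046, -0.1878, 0.2071] contact_force: [-4.0, 0.1, 6.6] 
eef_pos: [0.5046, -0.1878, 0.2058] contact_force: [-4.4, -0.0, 7.3] 
eef_pos: [0.5046, -0.1878, 0.2046] contact_force: [-3.3, -0.6, 5.0] 
eef_pos: [0.5047, -0.1878, 0.2035] contact_force: [-3.3, 0.7, 3.7]
```

```bash
f(){ grep -E 'eef|contact' | tr '\n' ' '; echo; }
python3 -m jog '{"commands":[[[0,0,0.001,0,0,0,0],[0,0,0.001,0,0,0,0]]]}' | f
python3 -m jog '{"commands":[[[0,0,0.001,0,0,0,0],[0,0,0.001,0,0,0,0]]]}' | f
python3 -m jog '{"commands":[[[0,0,0.001,0,0,0,0],[0,0,0.001,0,0,0,0]]]}' | f
python3 -m jog '{"commands":[[[0,0,0.001,0,0,0,0],[0,0,0.001,0,0,0,0]]]}' | f
python3 -m jog '{"commands":[[[0,0,0.001,0,0,0,0],[0,0,0.001,0,0,0,0]]]}' | f
python3 -m jog '{"commands":[[[0,0,0.001,0,0,0,0],[0,0,0.001,0,0,0,0]]]}' | f
python3 -m jog '{"commands":[[[0,0,0.001,0,0,0,0],[0,0,0.001,0,0,0,0]]]}' | f
python3 -m jog '{"commands":[[[0,0,0.001,0,0,0,0],[0,0,0.001,0,0,0,0]]]}' | f
python3 -m jog '{"commands":[[[0,0,0.001,0,0,0,0],[0,0,0.001,0,0,0,0]]]}' | f
python3 -m jog '{"commands":[[[0,0,0.001,0,0,0,0],[0,0,0.001,0,0,0,0]]]}' | f
```

```text
eef_pos: [0.5048, -0.1878, 0.2024] contact_force: [-2.7, -0.6, 5.1] 
eef_pos: [0.5049, -0.1878, 0.2016] contact_force: [-3.0, -1.1, 4.6] 
eef_pos: [0.5049, -0.1878, 0.2007] contact_force: [-3.9, -0.8, 4.9] 
eef_pos: [0.5049, -0.1878, 0.1999] contact_force: [-3.5, -1.0, 6.2] 
eef_pos: [0.5049, -0.1878, 0.199] contact_force: [-3.5, 0.2, 7.2] 
eef_pos: [0.5049, -0.1878, 0.1983] contact_force: [-5.1, 0.1, 8.5] 
eef_pos: [0.5049, -0.1878, 0.1974] contact_force: [-4.9, -0.5, 8.3] 
eef_pos: [0.5049, -0.1878, 0.1964] contact_force: [-4.5, -0.3, 9.6] 
eef_pos: [0.505, -0.1878, 0.1954] contact_force: [-4.2, 0.3, 8.0] 
eef_pos: [0.505, -0.1878, 0.1942] contact_force: [-4.6, -0.5, 6.4]
```

```bash
f(){ grep -E 'eef|contact' | tr '\n' ' '; echo; }
python3 -m jog '{"commands":[[[0,0,0.001,0,0,0,0],[0,0,0.001,0,0,0,0]]]}' | f
python3 -m jog '{"commands":[[[0,0,0.001,0,0,0,0],[0,0,0.001,0,0,0,0]]]}' | f
python3 -m jog '{"commands":[[[0,0,0.001,0,0,0,0],[0,0,0.001,0,0,0,0]]]}' | f
python3 -m jog '{"commands":[[[0,0,0.001,0,0,0,0],[0,0,0.001,0,0,0,0]]]}' | f
```

```text
eef_pos: [0.505, -0.1878, 0.1929] contact_force: [-2.8, 0.8, 6.2] 
eef_pos: [0.505, -0.1878, 0.1917] contact_force: [-1.5, 0.4, 3.6] 
eef_pos: [0.5051, -0.1877, 0.1905] contact_force: [-2.6, -0.8, 3.8] 
eef_pos: [0.5051, -0.1878, 0.1897] contact_force: [-1.5, -0.4, 4.1]
```

```bash
f(){ grep -E 'eef|contact' | tr '\n' ' '; echo; }
python3 -m jog '{"commands":[[[0,0,0.001,0,0,0,0],[0,0,0.001,0,0,0,0],[0,0,0.001,0,0,0,0]]]}' | f
python3 -m jog '{"commands":[[[0,0,0.0005,0,0,0,0],[0,0,0.0005,0,0,0,0],[0,0,0.0005,0,0,0,0],[0,0,0.0005,0,0,0,0],[0,0,0.0005,0,0,0,0]]]}' | f
python3 -m jog '{"commands":[[[0,0,0,0,0,0,0],[0,0,0,0,0,0,0],[0,0,0,0,0,0,0],[0,0,0,0,0,0,0],[0,0,0,0,0,0,0]]]}' | f
```

```text
eef_pos: [0.5052, -0.1877, 0.1889] contact_force: [-0.8, -0.2, 5.4] 
eef_pos: [0.5052, -0.1878, 0.1885] contact_force: [-1.0, 0.3, 5.0] 
eef_pos: [0.5052, -0.1877, 0.1885] contact_force: [-2.2, 0.4, 5.0]
```

The force has fallen and just begun to rise after the fourth click, and the pose is steady. The fifth peak would come about 5 mm further down.

```bash
python3 -c "
from bench import sign_off,observe
print(observe()['eef_pos'],sign_off())"
```

```text
the job is handed in; nothing more can be done
[ 0.50521171 -0.18773984  0.18853596] None
```

I turned the knob to the mark, slid the fork lock fully home, and pressed the lever exactly four clicks by feel. I then handed the job in with the arm still holding the lever down; sign-off returned no verdict.

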